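Feed a tin into the gravity tin chute

ROBOT

A 6-joint arm with a two-finger parallel gripper is mounted at the origin on a cart in front of the work surface, level with it; the furniture and walls round the work are solid. World frame = base frame: x ahead of the robot, y to its left, z up, the work surface at z = 0. Lengths are in m, angles in rad, forces in N, time in s.
With the tool pointing down it reaches from about 0.3 to 0.875 m from the base axis. Payload 6.4 kg.
Tool frame: the origin (TCP) lies midway between the tips of the shut fingers; the grasp point (between the pads) lies 19 mm behind it; z points along the fingers, y is the line along which they close (so a half turn about z gives the same grasp; the last joint's range is limited). The gripper opens to 85 mm and grips with 20 to 120 N. Pads are 22 mm wide; open, the fingers measure 114 mm over their backs; the gripper's body (76 mm by 85 mm) begins 54 mm behind the grasp point. The pads swing forward as they close: fully open they stand 13 mm farther back than shut.
Start: joints at [-1.379, 0.181, 1.607, -0, 1.354, -0.206], TCP at [0.223, -0.53, 0.231] pointing down, gripper open.
Joint ranges: [-2.99, 2.99], [-0.89, 2.07], [0.3, 2.58], [-1.14, 4.28], [0, 2.63], [-3.12, 3.12]. Speed limits (rad/s): [2.57, 2.57, 3.01, 3.14, 3.14, 3.14].

INTERFACE

Orientations are given as a unit quaternion [w, x, y, z].
In Python, from bench import ctrl gives the robot as it stands.
- The arm moves only by the tool send_rows, never from a script. Its argument "motion" is a list of rows, each a list of 7 numbers: the turn, a rotation vector about the tool's x, y, z in degrees, then the shift along the tool's x, y, z in mm, then the closure, from -1 (fully open) to 1 (shut). In form: [[rx, ry, rz, tx, ty, tz, grip], ...]. A call has exactly 10 rows; each row shifts and turns the commanded pose from where the row before left it, along the tool's axes as they then stand; what a row does not reach is not made up. A row lasts 1/10 s, in which the tool goes at most 50 mm and 8.59 degrees, less where a joint would pass 70% of its speed; a pose out of reach is approached as far as the arm can. A call is refused whole if a number of a shift passes 50 or a number of a turn 8.59, either way. A call with a gripper value outside its range is refused whole. The fingers move at their own pace and stop on an object; the grip force is fixed at half the most. Time passes only in rows, so rows that do not move let the fingers close, or fill a call up. It gives the time, the measured TCP pose, the force, the opening and the grip force at its end, in the units of the state.
- ctrl.get_obs(): the state, without advancing time (a new reading comes with each control period).
- ctrl.camera(name): name is "scene" or "top"; returns a dict with "color" (480x640x3 uint8, red, green, blue), "z_map" (480x640 float32, m along the optical axis (not along the pixel's ray), 0 where there is no reading), "mtx" (3x3 intrinsics, pixels), "extrinsics" (4x4, takes a point from camera to world coordinates). Camera axes: x right, y down, z forward; pixel columns grow to the right and rows downward; lengths in m; the calibration is good to about 2 mm. A picture is of the moment at which its call begins.
- ctrl.hand_in(): hands the job in; it is judged then, once.
The state is a dict: "time_s": time; "q": joint angles; "dq": joint speeds; "joint_efforts": joint torques, N m; "eef_pos": TCP position; "eef_rot": TCP orientation; "wrist_force": force on the tool from outside, world axes, zero at the start; "torque": the same for the moment, N m; "opening": opening from 0.0 (shut) to 1.0 (fully open); "grasp_force": force on a finger pad.
Only numpy, scipy, OpenCV 4.12 (cv2) and the standard library are available. Lean on these libraries where they do the work, as an engineer would, in place of code of your own. Each camera call takes 0.05 s, during which the arm holds its last target. There are 200 camera calls.

TASK

Refill the gravity chute with the tin that stands on the bench. Pick the tin up and lay it on its side on the bench, let go so that you can take it again from above, then set it down (do not drop it) on the floor of the chute's open mouth, lying across the lane with its orange lid toward the yellow side with the window, and let it roll down to rest against the tin already stored there. Leave the other things on the bench where they are.

Things in the scene. Friction and masses are not known exactly. Their poses are not given: they have to be found in the camera images.
- tin_mid (a point): Centre of the tin to be fed: a rigid cylinder 56 mm in diameter, 76 mm long, about 0.22 kg; aluminium with a pale label, and an orange lid on one end (last 20 mm). It starts upright on the bench, lid up. z axis: along the tin toward the lid. Laid on its side, it has slight rolling resistance and stays where it is gently left.
- tin_lid (a point): Centre of the outer face of the orange lid of the tin to be fed, 38 mm from the tin's centre along its axis.
- chute: Gravity chute, fixed: a lane 256 mm long, 88 mm wide inside, at most 150 mm high, on a plywood base. Origin: centre of the base, on the bench. x: uphill along the lane (floor rises 13 degrees), y: toward the yellow cheek, z up. -y cheek blue and closed; +y cheek yellow with a window over the lower lane. A wire guard 62 mm above the floor covers the lower half.
- mouth (a point): Tin's centre when it lies on the chute floor in mid-mouth: 52 mm in +x of the chute's origin, 99 mm above the bench, 28 mm off the floor; axes as chute but tilted so that x runs up the slope. The mouth (uphill half, open above) has 4 mm cheeks 48 mm high over the floor, then flared outward to 62 mm; 64 mm uphill, only a lip 14 mm high. A tin let go here rolls down.
- berth (a point): Where the tin's centre comes to rest in the lane, touching the stored tin uphill of it, 43 mm in -x from the chute's origin and 77 mm above the bench. Axes as the chute.
- front_berth (a point): Where the stored tin's centre is when it lies against the stop at the low end of the lane, 98 mm in -x from the chute's origin and 64 mm above the bench.
- stored_mid (a point): Centre of the identical tin that is already stored, loose, at the low end of the lane; z axis along it toward its orange lid, which faces the yellow side.
- tape_measure: Bystander, loose: yellow tape measure standing on its base, 37 x 82 x 60 mm (x, y, z). Origin at its underside.
- masking_tape: Bystander, loose: roll of masking tape lying flat, 89 mm across, 25 mm high. Origin at its underside.
- sanding_block: Bystander, loose: cork sanding block, 64 x 110 x 38 mm. Origin at its underside.
Mind the look-alikes: they are no part of the job. Leave any purple look-alike of the part that bears stored_mid alone. Leave any purple look-alike of the part that bears tin_mid alone.

How it is judged:
On the way, in this order (a step that is already met when the one before it is completed fails the run):
1. the tin is lifted off the bench between the fingers (contact force between the fingers and tin above 0.5 N and height (world z) of tin_mid above 0.05 m), for 0.1 s.
2. the tin lies on its side on the bench, let go and at rest (angle between tin_mid's own z axis and vertical between 1.48 and 1.66 rad and height (world z) of tin_mid between 0.02 and 0.034 m and contact force between each of the arm, the fingers and tin below 0.1 N and linear speed of tin below 0.03 m/s), for 0.2 s.
3. held in the fingers, the tin is set in the open mouth no more than 12 mm above the chute floor, lying across the lane (within 0.2 rad), lid to the yellow side (contact force between the fingers and tin above 0.3 N and x of tin_mid in the frame of mouth between -0.05 and 0.05 m and y of tin_mid in the frame of mouth between -0.012 and 0.012 m and angle between the z axis of tin_mid and the y axis of chute, either way round below 0.2 rad and y of tin_lid in the frame of chute above 0.025 m and z of tin_mid in the frame of mouth below 0.012 m), for 0.05 s.
At the end, for the whole second after the job is handed in: The tin lies across the lane at rest against the stored tin: its centre within 10 mm of the berth, its axis within 0.2 rad of square to the lane, its lid toward the yellow window side; the stored tin is still at the low end (within 10 mm, within 0.2 rad); the robot has let go (distance between tin_mid and berth below 0.01 m and angle between the z axis of each of tin_mid, stored_mid and the y axis of chute, either way round below 0.2 rad and y of tin_lid in the frame of chute above 0.025 m and distance between stored_mid and front_berth below 0.01 m and contact force between the fingers and tin below 0.1 N and linear speed of tin below 0.02 m/s); the robot touches nothing.
It fails at once if the tin is dropped or thrown (moves faster than 0.9 m/s while not between the fingers) (contact force between the fingers and tin below 0.1 N and linear speed of tin above 0.9 m/s).
It fails at once if the tape measure is moved more than 30 mm (distance of tape_measure from where it was at the start of the episode above 0.03 m).
It fails at once if the masking tape is moved more than 30 mm (distance of masking_tape from where it was at the start of the episode above 0.03 m).
It fails at once if the sanding block is moved more than 30 mm (distance of sanding_block from where it was at the start of the episode above 0.03 m).
It fails at once if the stored tin leaves its place by more than 40 mm (distance between stored_mid and front_berth above 0.04 m).
It also fails if it takes over 64 s, if anything falls off the work surface, if the arm or the gripper's body presses on something with over 40 N, if the wrist force passes 120 N, or if a joint passes its speed limit or range.

## Working session

There is one attempt and no reset: what is moved stays moved. The work goes in short steps, Python scripts to look and compute and a tool call to move; the robot and the scene stay as the last step left them, time stands still between calls to the robot, and variables do not carry over. Pictures are saved under pics/ and viewed, at most 10 in all, crops included, and the job is handed in when it is done.

Besides the shell and the picture viewer there is one more tool, called after "Call:" as name(argument=value, ...), one argument or row to a line, values as JSON. send_rows: Moves the arm, as the interface text tells. Its arguments: {"type":"object","properties":{"motion":{"type":"array","items":{"type":"array","items":{"type":"number"}}}},"required":["motion"]}

```bash
mkdir -p pics; ls
cat > h.py <<'E'
import numpy as np, cv2
from bench import ctrl
from scipy.spatial.transform import Rotation as R
def cam(n):
    c=ctrl.camera(n); return c
def pts(c):
    K=c["mtx"];z=c["z_map"];v,u=np.mgrid[:480,:640]
    P=np.stack([(u-K[0,2])/K[0,0]*z,(v-K[1,2])/K[1,1]*z,z],-1)
    T=np.array(c["extrinsics"]);return P@T[:3,:3].T+T[:3,3]
def save(c,name): cv2.imwrite("pics/"+name,cv2.cvtColor(c["color"],cv2.COLOR_RGB2BGR))
E
python3 - <<'E'
from h import *
for n in ("scene","top"):
    c=cam(n);save(c,n+"0.png");np.savez(n+"0.npz",**c);print(np.round(c["extrinsics"],3),c["mtx"])
print(ctrl.get_obs())
E
```

```text
pics
[[-0.897  0.286 -0.337  0.999]
 [ 0.442  0.584 -0.681  0.875]
 [ 0.002 -0.759 -0.651  0.886]
 [ 0.     0.     0.     1.   ]] [[466.01926338   0.         327.11631986]
 [  0.         466.01926338 233.93307822]
 [  0.           0.           1.        ]]
[[-2.900e-02 -9.920e-01  1.210e-01  4.510e-01]
 [-1.000e+00  2.900e-02 -4.000e-03  7.400e-02]
 [ 1.000e-03 -1.210e-01 -9.930e-01  1.202e+00]
 [ 0.000e+00  0.000e+00  0.000e+00  1.000e+00]] [[513.95034672   0.         321.34385409]
 [  0.         513.95034672 238.17976345]
 [  0.           0.           1.        ]]
{'time_s': 0.1, 'q': array([-1.37932022e+00,  1.81505473e-01,  1.60790500e+00, -1.30457456e-05,
        1.35381599e+00, -2.06304571e-01]), 'dq': array([ 0.0001116 , -0.00330318, -0.00170231, -0.0010087 ,  0.00051912,
       -0.00306436]), 'joint_efforts': array([ 7.24385682e-04, -4.45876408e+01, -3.52235985e+01, -1.85338490e-04,
        4.17193995e-03, -1.34900662e-05]), 'eef_pos': array([ 0.22265157, -0.52959633,  0.23045393]), 'eef_rot': array([-8.16931259e-04,  9.80285825e-01,  1.97582982e-01, -3.11920524e-07]), 'wrist_force': array([-0.32777775,  0.36056255,  0.04110415]), 'torque': array([-0.02041708,  0.07744319,  0.00345922]), 'grasp_force': 0.0, 'opening': 1.0038886228575625}
```

View pics/scene0.png

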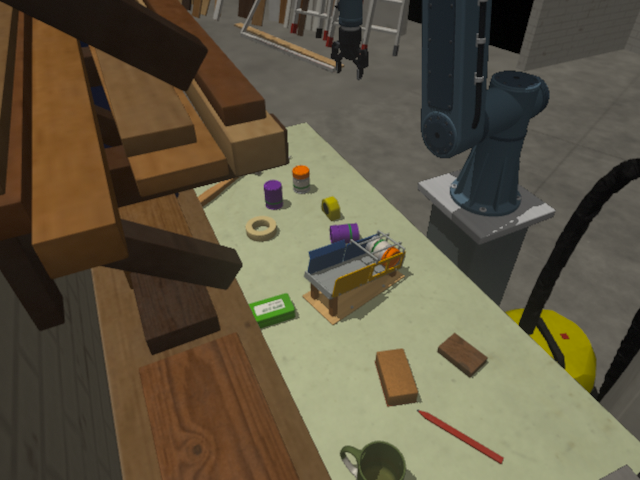

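View pics/top0.png

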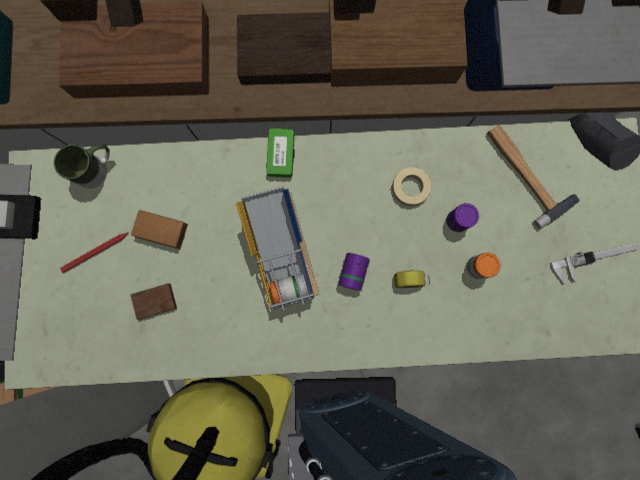

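The scene view shows the orange-lidded upright tin at (301,180), a purple upright look-alike at (273,194) and a purple lying one at (345,233). In the top view these are at (486,265), (463,217) and (353,271). The aluminium/pale tin with the orange lid at top (486,265) fits the description. The chute in the top view has its mouth near (270,215), the yellow cheek to the left (+y), and the stored tin at (287,290).

Run:
```python
from h import *
C={n:dict(np.load(n+"0.npz")) for n in("scene","top")}
t=C["top"];P=pts(t);hsv=cv2.cvtColor(t["color"],cv2.COLOR_RGB2HSV)
def blobs(m,nm):
    n,l,s,ce=cv2.connectedComponentsWithStats(m.astype(np.uint8))
    for i in range(1,n):
        if s[i,4]>25:
            q=P[l==i];print(nm,ce[i].round(0),s[i,4],"med",np.median(q,0).round(4),"min",q.min(0).round(3),"max",q.max(0).round(3))
H,S,V=[hsv[...,i] for i in range(3)]
roi=np.zeros((480,640),bool);roi[130:350,120:560]=1
blobs(roi&(H>5)&(H<14)&(S>200)&(V>150),"orange")
blobs(roi&(H>18)&(H<32)&(S>150)&(V>90),"yellow")
blobs(roi&(H>125)&(H<150)&(S>90),"purple")
blobs(roi&(H>108)&(H<125)&(S>130)&(V>50),"blue")
# lid disc
m=roi&(P[...,2]>0.06)&(P[...,2]<.09)&(P[...,1]<-.25)
blobs(m,"tall")
np.set_printoptions(suppress=True)
a=cv2.resize(cv2.cvtColor(t["color"][170:320,225:525],cv2.COLOR_RGB2BGR),None,fx=2.6,fy=2.6,interpolation=2)
cv2.imwrite("pics/crop1.png",a)
```

```text
yellow [246. 228.] 345 med [0.6083 0.2271 0.1293] min [0.451 0.074 0.107] max [0.663 0.243 1.202]
yellow [265. 281.] 117 med [0.4969 0.195  0.0907] min [0.45  0.074 0.046] max [0.538 0.206 1.202]
yellow [400. 275.] 32 med [ 0.5036 -0.1037  0.0496] min [ 0.492 -0.114  0.038] max [ 0.51  -0.099  0.062]
purple [463. 217.] 616 med [ 0.6276 -0.2471  0.0755] min [ 0.451 -0.281  0.003] max [0.656 0.074 1.202]
purple [355. 265.] 494 med [ 0.5284 -0.0045  0.0529] min [ 0.451 -0.035  0.033] max [0.557 0.074 1.202]
purple [350. 283.] 204 med [0.4887 0.0084 0.0528] min [ 0.451 -0.02   0.03 ] max [0.503 0.074 1.202]
blue [287. 195.] 33 med [0.675  0.1384 0.141 ] min [0.66  0.133 0.131] max [0.685 0.148 0.149]
blue [294. 221.] 107 med [0.6219 0.1278 0.1269] min [0.451 0.074 0.111] max [0.659 0.14  1.202]
tall [471. 216.] 283 med [ 0.6288 -0.263   0.0763] min [ 0.602 -0.281  0.063] max [ 0.656 -0.25   0.083]
tall [486. 265.] 546 med [ 0.5185 -0.2912  0.0763] min [ 0.492 -0.322  0.06 ] max [ 0.546 -0.265  0.083]
```

View pics/crop1.png

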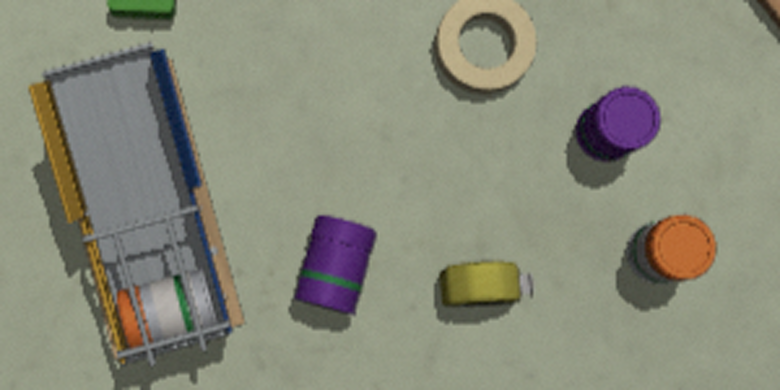

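The enlarged crop confirms it. The orange-lidded tin is at crop (682,247), top view (487,265). The purple ones are at crop (620,120) and (337,265). The chute mouth floor is around crop (125,140), with a yellow cheek on the left and blue on the right.

Run:
```python
from h import *
np.set_printoptions(suppress=True,precision=4)
t=dict(np.load("top0.npz"));P=pts(t);hsv=cv2.cvtColor(t["color"],cv2.COLOR_RGB2HSV)
H,S,V=[hsv[...,i].astype(int) for i in range(3)]
ok=t["z_map"]>0
# lid
m=ok&(P[...,2]>.068)&(P[...,2]<.09)&(abs(P[...,0]-.52)<.05)&(abs(P[...,1]+.29)<.05)
(c,r)=cv2.minEnclosingCircle(P[m][:,:2].astype(np.float32));print("tin",c,r,P[m].mean(0))
roi=np.zeros(ok.shape,bool);roi[185:255,230:310]=1
f=ok&roi&(S<60)&(P[...,2]>.05)&(P[...,2]<.11)
q=P[f]
for _ in range(6):
    A=np.c_[q[:,:2],np.ones(len(q))];w=np.linalg.lstsq(A,q[:,2],rcond=None)[0];e=A@w-q[:,2];q=q[abs(e)<max(.004,2*e.std())]
g=np.hypot(w[0],w[1]);yaw_p=np.degrees(np.arctan2(w[1],w[0]));print("plane",w,"slope deg",np.degrees(np.arctan(g)),"yaw",yaw_p,len(q),e.std())
# box of floor points
print("floor minAreaRect",cv2.minAreaRect(q[:,:2].astype(np.float32)))
def line(mask,nm):
    n,l,s,_=cv2.connectedComponentsWithStats(mask.astype(np.uint8));i=1+s[1:,4].argmax();q=P[l==i];q=q[abs(q[:,2]-np.median(q[:,2]))<.04]
    vx,vy,x,y=cv2.fitLine(q[:,:2].astype(np.float32),cv2.DIST_HUBER,0,.001,.001).ravel();print(nm,np.degrees(np.arctan(vy/vx)),x,y,q.min(0),q.max(0));return q
ye=line(ok&roi&(H>15)&(H<32)&(S>150),"yellow")
bl=line(ok&roi&(H>105)&(H<125)&(S>110),"blue")
# use both views: chute frame with yaw from plane
for c in (yaw_p,):
    a=np.radians(c);ex=np.array([np.cos(a),np.sin(a)]);ey=np.array([-ex[1],ex[0]])
    for nm,k in(("floor",q),("yel",ye),("blu",bl)): 
        print(nm,"along",np.percentile(k[:,:2]@ex,[1,5,50,95,99]),"across",np.percentile(k[:,:2]@ey,[1,5,50,95,99]))
    s0=(.0717-w[2])/g; print("mouth floor-contact along",s0,"-> mouth tin centre along",s0-.0063)
m=ok&(H>5)&(H<17)&(S>150)&roi
```

```text
tin (0.5182397365570068, -0.29340294003486633) 0.028715968132019043 [ 0.5186 -0.2923  0.0763]
plane [ 0.2247  0.0538 -0.0786] slope deg 13.011801829710812 yaw 13.459225418221196 2308 0.0018630203537356113
floor minAreaRect ((0.6189680099487305, 0.17809590697288513), (0.14766672253608704, 0.09581293910741806), 13.96828842163086)
yellow 13.472561 0.60904163 0.2262463 [0.5532 0.2095 0.0863] [0.6677 0.2433 0.1513]
blue 14.162512 0.6325786 0.1301118 [0.5788 0.1125 0.1093] [0.6855 0.1478 0.1487]
floor along [0.5807 0.5886 0.6501 0.7105 0.7155] across [-0.0133 -0.0098  0.029   0.0689  0.0728]
yel along [0.5902 0.5949 0.6455 0.6947 0.6997] across [0.0729 0.0732 0.0781 0.0845 0.0851]
blu along [0.5913 0.5957 0.646  0.6947 0.6989] across [-0.026  -0.0255 -0.0208 -0.0158 -0.0152]
mouth floor-contact along 0.6504359612515607 -> mouth tin centre along 0.6441359612515607
```

Add to h.py:
```python
np.set_printoptions(suppress=True,precision=2)
def tgt(yawy,tilt=0,roll=0):
    "tool y at world yaw yawy (deg), z down, then tilt about tool y, roll about tool x"
    a=np.radians(yawy);y=np.array([np.cos(a),np.sin(a),0]);z=np.array([0,0,-1.]);x=np.cross(y,z)
    return R.from_matrix(np.c_[x,y,z])*R.from_euler('YX',[tilt,roll],degrees=True)
def now():
    o=ctrl.get_obs();q=o["eef_rot"];return o,np.array(o["eef_pos"]),R.from_quat([q[1],q[2],q[3],q[0]])
def need(point,rot,back=19):
    "turn (deg, tool axes) and shift (mm) in present and in target tool axes to bring point 'back' mm behind TCP to point"
    o,p,r=now();t=np.array(point)+rot.apply([0,0,back/1000])
    print("t",round(o["time_s"],2),"tcp",(p*1e3).round(1),"open",round(o["opening"],3),"gf",round(o["grasp_force"],1),"wf",o["wrist_force"])
    print("turn",(r.inv()*rot).as_rotvec(degrees=True),"shift now-axes",r.inv().apply(t-p)*1e3,"target-axes",rot.inv().apply(t-p)*1e3)
```

```text
(no output)
```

Call:
send_rows(
  motion=[
    [0,0,-7.44,0,0,0,-1],
    [0,0,-7.44,0,0,0,-1],
    [0,0,-7.44,0,0,0,-1],
    [0,0,-7.44,0,0,0,-1],
    [0,0,-7.44,0,0,0,-1],
    [0,8.59,0,0,0,0,-1],
    [0,8.59,0,0,0,0,-1],
    [0,8.59,0,0,0,0,-1],
    [0,8.59,0,0,0,0,-1],
    [0,8.59,0,0,0,0,-1],
  ],
)

```text
time_s: 1.1
eef_pos: [0.2224, -0.5308, 0.2318]
eef_rot: [-0.184, 0.805, 0.465, 0.319]
wrist_force: [1.4, -0.5, -0.1]
opening: 1.001
grasp_force: 0.0
```

```bash
python3 -c "
from h import *
r=tgt(-30,45)
need(np.array([.5185,-.2930,.048])-r.as_matrix()[:,2]*.1,r)"
```

```text
t 1.1 tcp [ 222.4 -530.8  231.8] open 1.001 gf 0.0 wf [ 1.38 -0.46 -0.12]
turn [0.07 1.77 0.03] shift now-axes [129.45 137.31 295.57] target-axes [120.32 137.59 299.27]
```

Call:
send_rows(
  motion=[
    [0,1.8,0,0,0,0,-1],
    [0,0,0,13,15,33,-1],
    [0,0,0,13,15,33,-1],
    [0,0,0,13,15,33,-1],
    [0,0,0,13,15,33,-1],
    [0,0,0,13,15,33,-1],
    [0,0,0,13,15,33,-1],
    [0,0,0,13,15,33,-1],
    [0,0,0,13,15,33,-1],
    [0,0,0,16,17,35,-1],
  ],
)

```text
time_s: 2.1
eef_pos: [0.4905, -0.3414, 0.1033]
eef_rot: [-0.189, 0.801, 0.463, 0.329]
wrist_force: [1.2, -0.5, -0.1]
opening: 1.002
grasp_force: 0.0
```

Run:
```python
from h import *
r=tgt(-30,45)
need(np.array([.5185,-.2930,.048]),r)
for n in("top","scene"):
    c=cam(n);save(c,n+"1.png")
    a=c["color"][150:350,380:600] if n=="top" else c["color"][100:260,220:420]
    cv2.imwrite("pics/c_%s1.png"%n,cv2.resize(a[...,::-1],None,fx=2.5,fy=2.5))
a,b=[cv2.resize(cv2.imread("pics/c_%s1.png"%n),(390,355)) for n in("top","scene")];cv2.imwrite("pics/pair1.png",np.hstack([a,b]))
```

```text
t 2.1 tcp [ 490.5 -341.4  103.3] open 1.002 gf 0.0 wf [ 1.23 -0.5  -0.15]
turn [0.04 0.42 0.05] shift now-axes [ 1.15 -0.01 97.68] target-axes [ 0.43  0.07 97.69]
```

View pics/pair1.png

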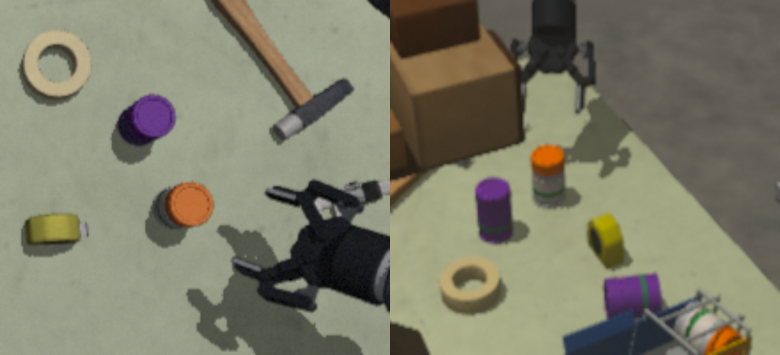

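The pair shows the open fingers aligned on the orange tin: left panel, tin (188,205), fingertips at (268,192) and (237,263). The path is clear.

Call:
send_rows(
  motion=[
    [0,0.4,0,0,0,15,-1],
    [0,0,0,0,0,15,-1],
    [0,0,0,0,0,15,-1],
    [0,0,0,0,0,15,-1],
    [0,0,0,0,0,15,-1],
    [0,0,0,0,0,13,-1],
    [0,0,0,0,0,12,-1],
    [0,0,0,0,0,0,-1],
    [0,0,0,0,0,0,0],
    [0,0,0,0,0,0,1],
  ],
)

```text
time_s: 3.2
eef_pos: [0.5249, -0.282, 0.0333]
eef_rot: [-0.191, 0.8, 0.462, 0.333]
wrist_force: [0.1, -0.4, -1.1]
opening: 0.688
grasp_force: 0.0
```

Call:
send_rows(
  motion=[
    [0,0,0,0,0,0,1],
    [0,0,0,0,0,0,1],
    [0,0,0,0,0,0,1],
    [0,0,0,0,0,0,1],
    [0,0,0,0,0,0,1],
    [0,0,0,0,0,0,1],
    [0,0,0,0,0,0,1],
    [0,0,0,0,0,0,1],
    [0,0,0,0,0,0,1],
    [0,0,0,0,0,0,1],
  ],
)

```text
time_s: 4.2
eef_pos: [0.5249, -0.2823, 0.0336]
eef_rot: [-0.191, 0.8, 0.462, 0.333]
wrist_force: [-1.5, -3.2, 6.8]
opening: 0.639
grasp_force: 63.5
```

Run:
```python
from h import *
need(np.array([.5185,-.2930,.048]),tgt(-30,45))
```

```text
t 4.2 tcp [ 524.9 -282.3   33.6] open 0.639 gf 63.5 wf [-1.51 -3.22  6.77]
turn [ 0.1  -0.11  0.03] shift now-axes [ 1.37 -0.19  0.06] target-axes [ 1.37 -0.19  0.06]
```

Call:
send_rows(
  motion=[
    [0,0,0,7,0,-7,1],
    [0,0,0,14,0,-14,1],
    [0,0,0,14,0,-14,1],
    [0,0,0,14,0,-14,1],
    [0,0,0,14,0,-14,1],
    [0,0,0,-4,-16,-12,1],
    [0,0,0,-8,-20,-8,1],
    [0,0,0,-8,-20,-8,1],
    [0,0,0,-8,-20,-8,1],
    [0,0,0,-6,-6,-6,1],
  ],
)

```text
time_s: 5.2
eef_pos: [0.4252, -0.2861, 0.1273]
eef_rot: [-0.193, 0.8, 0.461, 0.332]
wrist_force: [1.3, -0.7, -2.1]
opening: 0.64
grasp_force: 63.6
```

Call:
send_rows(
  motion=[
    [0,-5,0,0,0,0,1],
    [0,-8.5,0,0,0,0,1],
    [0,-8.5,0,0,0,0,1],
    [0,-8.5,0,0,0,0,1],
    [0,-8.5,0,0,0,0,1],
    [0,-8.5,0,0,0,0,1],
    [0,-8.5,0,0,0,0,1],
    [0,-8.5,0,0,0,0,1],
    [0,-8.5,0,0,0,0,1],
    [0,-8.5,0,0,0,0,1],
  ],
)

```text
time_s: 6.2
eef_pos: [0.4282, -0.2865, 0.1287]
eef_rot: [0.159, 0.822, 0.474, -0.271]
wrist_force: [-1.1, 0.3, -2.1]
opening: 0.637
grasp_force: 63.6
```

Run:
```python
from h import *
r0=tgt(-30,45); off=r0.inv().apply(np.array([.5185,-.293,.038])-np.array([.5249,-.2823,.0336]));print("tin in tool mm",off*1e3)
o,p,r=now();print("tin mid",p+r.apply(off),"axis",r.apply(r0.inv().apply([0,0,1])))
need([.42,-.3,.04],tgt(-30,-45))
a=[]
for n in("top","scene"):
    c=cam(n);save(c,n+"2.png")
    x=c["color"][200:380,380:600] if n=="top" else c["color"][60:240,220:440]
    a.append(cv2.resize(x[...,::-1],(390,320)))
cv2.imwrite("pics/pair2.png",np.hstack(a))
```

```text
tin in tool mm [ -5.7   -0.19 -11.93]
tin mid [ 0.43 -0.28  0.14] axis [0.49 0.86 0.15]
t 6.2 tcp [ 428.2 -286.5  128.7] open 0.637 gf 63.6 wf [-1.09  0.26 -2.07]
turn [ 0.21 -8.38 -0.16] shift now-axes [37.49 -0.84 99.42] target-axes [51.57 -0.36 92.9 ]
```

View pics/pair2.png

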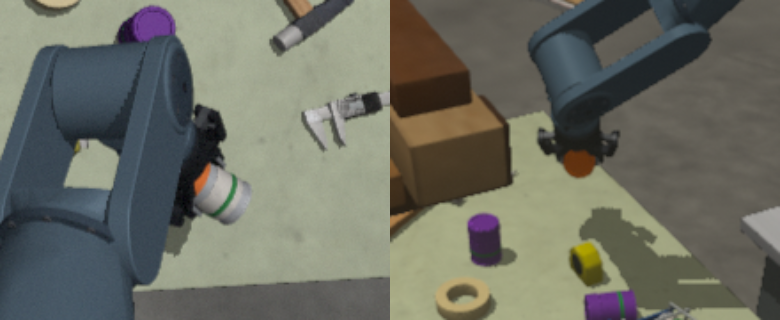

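The tin is held; left panel shows it at (225,195) with lid toward the gripper, and there is free bench beneath it.

Call:
send_rows(
  motion=[
    [0,-4.3,0,0,0,0,1],
    [0,-4.3,0,0,0,0,1],
    [0,0,0,-8,0,8,1],
    [0,0,0,-8,0,8,1],
    [0,0,0,-8,0,8,1],
    [0,0,0,-8,0,8,1],
    [0,0,0,0,0,0,1],
    [0,0,0,0,0,0,1],
    [0,0,0,0,0,0,1],
    [0,0,0,0,0,0,1],
  ],
)

```text
time_s: 7.3
eef_pos: [0.4043, -0.3259, 0.1274]
eef_rot: [0.191, 0.8, 0.462, -0.331]
wrist_force: [0.1, -0.5, -1.6]
opening: 0.638
grasp_force: 63.7
```

Run:
```python
from h import *
r0=tgt(-30,45); off=np.array([-5.7,-.2,-11.9])/1e3
o,p,r=now();np.set_printoptions(precision=4);print("tin mid",p+r.apply(off),"axis",r.apply(r0.inv().apply([0,0,1])),r.as_matrix(),o["wrist_force"],p)
```

```text
tin mid [ 0.4063 -0.322   0.1399] axis [0.4997 0.8662 0.0011] [[ 0.3538  0.8662 -0.3529]
 [ 0.6131 -0.4997 -0.6118]
 [-0.7063  0.0001 -0.7079]] [ 0.0929 -0.5136 -1.5967] [ 0.4043 -0.3259  0.1274]
```

Call:
send_rows(
  motion=[
    [0,0,0,8,0,8,1],
    [0,0,0,11,0,11,1],
    [0,0,0,11,0,11,1],
    [0,0,0,11,0,11,1],
    [0,0,0,11,0,11,1],
    [0,0,0,11,0,11,1],
    [0,0,0,8,0,8,1],
    [0,0,0,4,0,4,1],
    [0,0,0,0,0,0,1],
    [0,0,0,0,0,0,1],
  ],
)

```text
time_s: 8.3
eef_pos: [0.4043, -0.3262, 0.0215]
eef_rot: [0.191, 0.8, 0.462, -0.331]
wrist_force: [-1.1, 0.1, -1.4]
opening: 0.638
grasp_force: 63.7
```

Run:
```python
from h import *
off=np.array([-5.7,-.2,-11.9])/1e3
o,p,r=now();np.set_printoptions(precision=4);print("tin mid",p+r.apply(off),o["wrist_force"],p)
```

```text
tin mid [ 0.4063 -0.3223  0.0339] [-1.0692  0.0683 -1.4233] [ 0.4043 -0.3262  0.0215]
```

Call:
send_rows(
  motion=[
    [0,0,0,1,0,1,1],
    [0,0,0,0,0,0,1],
    [0,0,0,1,0,1,1],
    [0,0,0,0,0,0,1],
    [0,0,0,1,0,1,1],
    [0,0,0,0,0,0,1],
    [0,0,0,0.5,0,0.5,1],
    [0,0,0,0,0,0,1],
    [0,0,0,0,0,0,1],
    [0,0,0,0,0,0,1],
  ],
)

```text
time_s: 9.3
eef_pos: [0.4041, -0.3261, 0.0164]
eef_rot: [0.191, 0.8, 0.462, -0.331]
wrist_force: [0.8, 0.8, -2.2]
opening: 0.639
grasp_force: 63.7
```

Call:
send_rows(
  motion=[
    [0,0,0,0.5,0,0.5,1],
    [0,0,0,0,0,0,1],
    [0,0,0,0,0,0,1],
    [0,0,0,0,0,0,0.1],
    [0,0,0,0,0,0,-0.1],
    [0,0,0,0,0,0,-0.3],
    [0,0,0,0,0,0,-0.5],
    [0,0,0,0,0,0,-0.7],
    [0,0,0,0,0,0,-1],
    [0,0,0,0,0,0,-1],
  ],
)

```text
time_s: 10.3
eef_pos: [0.4042, -0.3261, 0.0158]
eef_rot: [0.191, 0.8, 0.462, -0.331]
wrist_force: [0.8, 0.0, 0.3]
opening: 0.996
grasp_force: 0.0
```

Call:
send_rows(
  motion=[
    [0,0,0,0,0,0,-1],
    [0,0,0,0,0,0,-1],
    [0,0,0,0,0,0,-1],
    [0,0,0,0,0,0,-1],
    [0,0,0,0,0,-10,-1],
    [0,0,0,0,0,-20,-1],
    [0,0,0,0,0,-30,-1],
    [0,0,0,0,0,-30,-1],
    [0,0,0,0,0,-30,-1],
    [0,0,0,0,0,0,-1],
  ],
)

```text
time_s: 11.3
eef_pos: [0.4501, -0.2514, 0.104]
eef_rot: [0.194, 0.8, 0.462, -0.329]
wrist_force: [0.3, 0.1, -0.1]
opening: 1.0
grasp_force: 0.0
```

Call:
send_rows(
  motion=[
    [0,8,0,0,0,0,-1],
    [0,8,0,0,0,0,-1],
    [0,8,0,0,0,0,-1],
    [0,8,0,0,0,0,-1],
    [0,8,0,0,0,0,-1],
    [0,5,0,0,0,0,-1],
    [0,0,0,30,0,-30,-1],
    [0,0,0,30,0,-30,-1],
    [0,0,0,30,0,-20,-1],
    [0,0,0,30,0,0,-1],
  ],
)

```text
time_s: 12.3
eef_pos: [0.5082, -0.1493, 0.1838]
eef_rot: [0.002, 0.866, 0.499, 0.002]
wrist_force: [1.0, -0.7, -0.5]
opening: 1.004
grasp_force: 0.0
```

```bash
cat > f.py <<'E'
from h import *
def tin(c,x0,y0,w=.07):
    "body of lying tin: rect of points above 15 mm near (x0,y0), and lid"
    P=pts(c);hsv=cv2.cvtColor(c["color"],cv2.COLOR_RGB2HSV)
    m=(c["z_map"]>0)&(abs(P[...,0]-x0)<w)&(abs(P[...,1]-y0)<w)&(P[...,2]>.03)&(P[...,2]<.07)
    rc=cv2.minAreaRect(P[m][:,:2].astype(np.float32))
    l=m&(hsv[...,0]<17)&(hsv[...,1]>170)
    return rc,P[m].mean(0),P[l].mean(0),m.sum(),l.sum()
E
python3 - <<'E'
from f import *
np.set_printoptions(precision=4)
need([.405,-.322,.028],tgt(-30,0))
a=[]
for n in("top","scene"):
    c=cam(n);save(c,n+"3.png");print(n,tin(c,.405,-.322))
    x=c["color"][200:400,380:620] if n=="top" else c["color"][60:260,220:460]
    a.append(cv2.resize(x[...,::-1],(390,325)))
cv2.imwrite("pics/pair3.png",np.hstack(a))
E
```

```text
t 12.3 tcp [ 508.2 -149.3  183.8] open 1.004 gf 0.0 wf [ 1.0292 -0.6621 -0.4559]
turn [ 0.3109 -0.0383 -0.0933] shift now-axes [-201.2677   -3.6944  174.6065] target-axes [-201.1455   -3.0743  174.7593]
top (((0.4250478446483612, -0.29045286774635315), (0.01149901282042265, 0.05353511497378349), 68.09683990478516), array([ 0.4215, -0.2891,  0.0439]), array([ 0.4225, -0.2893,  0.0441]), np.int64(106), np.int64(96))
scene (((0.40336617827415466, -0.3245173394680023), (0.09073720872402191, 0.053935080766677856), 58.49566650390625), array([ 0.4085, -0.313 ,  0.0484]), array([ 0.4214, -0.2933,  0.0449]), np.int64(286), np.int64(124))
```

View pics/pair3.png

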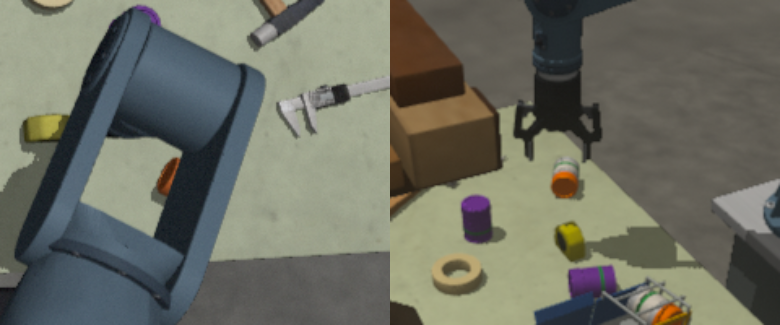

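The tin lies on its side with lid toward +u (right panel (565,182)); the bystanders are untouched. It is where grasp geometry predicts, so I regrasp from above.

Call:
send_rows(
  motion=[
    [0,0,0,-20,0,0,-1],
    [0,0,0,-25,0,0,-1],
    [0,0,0,-25,0,0,-1],
    [0,0,0,-25,0,0,-1],
    [0,0,0,-25,0,0,-1],
    [0,0,0,-25,0,10,-1],
    [0,0,0,-25,-2,20,-1],
    [0,0,0,-21,-2,20,-1],
    [0,0,0,-10,0,20,-1],
    [0,0,0,0,0,0,-1],
  ],
)

```text
time_s: 13.4
eef_pos: [0.3993, -0.3202, 0.1071]
eef_rot: [-0.004, 0.867, 0.499, -0.0]
wrist_force: [-0.3, 0.5, -0.1]
opening: 1.003
grasp_force: 0.0
```

Run:
```python
from f import *
np.set_printoptions(precision=4)
need([.406,-.322,.028],tgt(-30,0),23)
for n in("top","scene"):
    c=cam(n)
    P=pts(c);hsv=cv2.cvtColor(c["color"],cv2.COLOR_RGB2HSV)
    m=(abs(P[...,0]-.405)<.06)&(abs(P[...,1]+.32)<.06)&(P[...,2]>.012)&(P[...,2]<.06)&(hsv[...,0]<17)&(hsv[...,1]>170)
    k=P[m];print(n,m.sum(),k.mean(0) if len(k) else 0)
    if len(k)>30:
        u=np.array([.5,.866]);v=np.array([.866,-.5]);print("u",np.percentile(k[:,:2]@u,[2,50,98]),"v",np.percentile(k[:,:2]@v,[2,50,98]),"expect centre u,v",np.array([.4063,-.3223])@u,np.array([.4063,-.3223])@v)
```

```text
t 13.4 tcp [ 399.3 -320.2  107.1] open 1.003 gf 0.0 wf [-0.3419  0.5135 -0.0511]
turn [-0.3792 -0.1627 -0.1768] shift now-axes [  1.5507   7.3358 102.0348] target-axes [  1.8189   6.6656 102.0763]
top 279 [ 0.4226 -0.2945  0.0448]
u [-0.0548 -0.0418 -0.0374] v [0.4892 0.5128 0.538 ] expect centre u,v -0.07596179999999997 0.5130058
scene 184 [ 0.4229 -0.2928  0.037 ]
u [-0.0552 -0.0414 -0.0351] v [0.4889 0.5122 0.5354] expect centre u,v -0.07596179999999997 0.5130058
```

Call:
send_rows(
  motion=[
    [0,0,0,2,6,10,-1],
    [0,0,0,0,0.5,20,-1],
    [0,0,0,0,0,20,-1],
    [0,0,0,0,0,20,-1],
    [0,0,0,0,0,15,-1],
    [0,0,0,0,0,10,-1],
    [0,0,0,0,0,7,-1],
    [0,0,0,0,0,0,-1],
    [0,0,0,0,0,0,0],
    [0,0,0,0,0,0,1],
  ],
)

```text
time_s: 14.5
eef_pos: [0.4095, -0.3226, 0.0093]
eef_rot: [0.0, 0.866, 0.5, 0.0]
wrist_force: [-1.9, 1.0, 1.7]
opening: 0.691
grasp_force: 1.1
```

Call:
send_rows(
  motion=[
    [0,0,0,0,0,0,1],
    [0,0,0,0,0,0,1],
    [0,0,0,0,0,0,1],
    [0,0,0,0,0,0,1],
    [0,0,0,0,0,0,1],
    [0,0,0,0,0,0,1],
    [0,0,0,0,0,-10,1],
    [0,0,0,0,0,-40,1],
    [0,0,0,0,0,-50,1],
    [0,0,0,0,0,-50,1],
  ],
)

```text
time_s: 15.5
eef_pos: [0.4086, -0.3218, 0.1604]
eef_rot: [-0.001, 0.866, 0.5, 0.0]
wrist_force: [0.9, -0.9, -1.0]
opening: 0.638
grasp_force: 64.3
```

Run:
```python
from f import *
need([.6195,.1785,.230],tgt(13.6,0,0),23)
```

```text
t 15.5 tcp [ 408.6 -321.8  160.4] open 0.638 gf 64.3 wf [ 0.87 -0.87 -1.01]
turn [ -0.02  -0.09 -43.62] shift now-axes [538.72 -67.73 -45.89] target-axes [436.67 322.59 -46.62]
```

Call:
send_rows(
  motion=[
    [0,0,-7.27,0,0,-10,1],
    [0,0,-7.27,0,0,-10,1],
    [0,0,-7.27,0,0,-10,1],
    [0,0,-7.27,0,0,-10,1],
    [0,0,-7.27,0,0,-7,1],
    [0,0,-7.27,0,0,0,1],
    [0,0,0,20,15,0,1],
    [0,0,0,28,20,0,1],
    [0,0,0,28,20,0,1],
    [0,0,0,28,20,0,1],
  ],
)

```text
time_s: 16.5
eef_pos: [0.4577, -0.2025, 0.2063]
eef_rot: [0.0, 0.619, 0.786, 0.0]
wrist_force: [0.5, 0.9, -2.6]
opening: 0.638
grasp_force: 64.4
```

Call:
send_rows(
  motion=[
    [0,0,0,33,24,0,1],
    [0,0,0,33,25,0,1],
    [0,0,0,33,25,0,1],
    [0,0,0,33,25,0,1],
    [0,0,0,33,25,0,1],
    [0,0,0,33,25,0,1],
    [0,0,0,33,25,0,1],
    [0,0,0,33,25,0,1],
    [0,0,0,33,24,0,1],
    [0,0,0,25,18,0,1],
  ],
)

```text
time_s: 17.5
eef_pos: [0.6163, 0.1685, 0.2066]
eef_rot: [0.0, 0.618, 0.786, 0.001]
wrist_force: [-0.5, -0.4, -1.1]
opening: 0.636
grasp_force: 64.4
```

Run:
```python
from f import *
need([.6195,.1785,.200],tgt(13.6,0,0),18.7)
print(tgt(13.6,0,13).as_matrix()[:,2],tgt(13.6,0,-13).as_matrix()[:,2])
a=[]
for n in("top","scene"):
    c=cam(n);save(c,n+"4.png");np.savez(n+"4.npz",**c)
    x=c["color"][150:350,180:420] if n=="top" else c["color"][160:360,250:490]
    a.append(cv2.resize(x[...,::-1],(390,325)))
cv2.imwrite("pics/pair4.png",np.hstack(a))
```

```text
t 17.5 tcp [616.3 168.5 206.6] open 0.636 gf 64.4 wf [-0.54 -0.43 -1.07]
turn [ 0.07 -0.05  0.08] shift now-axes [ 8.96  5.43 25.33] target-axes [ 8.99  5.45 25.32]
[-0.22 -0.05 -0.97] [ 0.22  0.05 -0.97]
```

View pics/pair4.png

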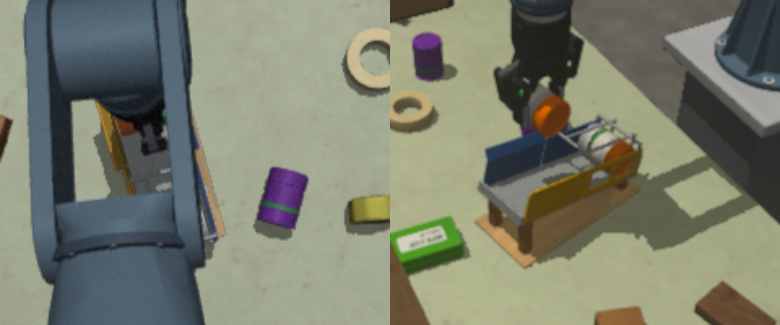

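The tin is held over the mouth with its lid to the yellow side (right panel: lid (550,116), yellow cheek (590,180)). Next I check lateral alignment.

Run:
```python
from f import *
np.set_printoptions(precision=4)
c=dict(np.load("scene4.npz"));P=pts(c);hsv=cv2.cvtColor(c["color"],cv2.COLOR_RGB2HSV);H,S,V=[hsv[...,i].astype(int) for i in range(3)]
a=np.radians(13.6);ex=np.array([np.cos(a),np.sin(a)]);ey=np.array([-ex[1],ex[0]])
o,p,r=now();print("tcp across",p[:2]@ey,"along",p[:2]@ex, "top-view lane centre", np.array([.6195,.1785])@ey)
m=(c["z_map"]>0)&(H<17)&(S>170)&(P[...,2]>.17)&(P[...,2]<.28)&(P[...,1]>.1)&(P[...,0]>.5);k=P[m];print("lid",len(k),"across pct",np.percentile(k[:,:2]@ey,[2,50,90,98]),"along",np.percentile(k[:,:2]@ex,[2,50,98]),"z",np.percentile(k[:,2],[2,98]))
box=(c["z_map"]>0)&(abs(P[...,:2]@ex-.645)<.04)&(P[...,2]<.17)&(P[...,2]>.05)
for nm,mm in(("yel",box&(H>15)&(H<32)&(S>150)),("blue",box&(H>105)&(H<125)&(S>110))):
    k=P[mm];print(nm,len(k),"across",np.percentile(k[:,:2]@ey,[2,25,50,75,98]),"z",np.percentile(k[:,2],[2,98]))
g=box&(S<50)&(abs(P[...,2]-.07)<.02);k=P[g];print("floor across",np.percentile(k[:,:2]@ey,[2,98]), "floor z at along .6506:",np.median(k[abs(k[:,:2]@ex-.6506)<.005][:,2]))
ut=np.r_[ex*np.cos(np.radians(13)),np.sin(np.radians(13))];n=np.r_[-ex*np.sin(np.radians(13)),np.cos(np.radians(13))]
for h in(.06,.003): need(np.array([.6195,.1785,.099])+.008*ut+h*n,tgt(13.6,0,-13),18.7)
```

```text
tcp across 0.02011267565423211 along 0.6390356092177878 top-view lane centre 0.02782449953621599
lid 408 across pct [0.0409 0.0563 0.0585 0.0597] along [0.6192 0.6465 0.667 ] z [0.2036 0.2546]
yel 432 across [0.0741 0.0755 0.0762 0.0771 0.0848] z [0.0683 0.1402]
blue 186 across [-0.0254 -0.0221 -0.02   -0.0175 -0.015 ] z [0.1136 0.1403]
floor across [-0.0162  0.0387] floor z at along .6506: 0.07302160191042656
t 17.6 tcp [616.4 169.8 206.4] open 0.633 gf 64.5 wf [ 0.4185 -0.3276 -1.9869]
turn [-12.8974  -0.1291   0.2248] shift now-axes [ 7.5801  3.4863 65.4024] target-axes [  7.7118 -11.2278  64.51  ]
t 17.6 tcp [616.4 169.8 206.4] open 0.633 gf 64.5 wf [ 0.4185 -0.3276 -1.9869]
turn [-12.8974  -0.1291   0.2248] shift now-axes [  7.4277  16.2087 120.9642] target-axes [  7.7118 -11.2278 121.51  ]
```

Call:
send_rows(
  motion=[
    [-4.3,0,0,0,0,0,1],
    [-4.3,0,0,0,0,0,1],
    [-4.3,0,0,0,0,0,1],
    [0,0,0,4,-6,5,1],
    [0,0,0,4,-5,15,1],
    [0,0,0,0,0,15,1],
    [0,0,0,0,0,15,1],
    [0,0,0,0,0,14,1],
    [0,0,0,0,0,0,1],
    [0,0,0,0,0,0,1],
  ],
)

```text
time_s: 18.6
eef_pos: [0.6176, 0.1746, 0.1404]
eef_rot: [0.069, 0.615, 0.781, 0.088]
wrist_force: [0.5, 0.3, -2.6]
opening: 0.64
grasp_force: 64.6
```

```bash
cat > m.py <<'E'
from f import *
a=np.radians(13.6);ex=np.array([np.cos(a),np.sin(a)])
ut=np.r_[ex*np.cos(np.radians(13)),np.sin(np.radians(13))];n=np.r_[-ex*np.sin(np.radians(13)),np.cos(np.radians(13))]
need(np.array([.6195,.1786,.099])+.008*ut+.002*n,tgt(13.6,0,-13),18.7)
E
python3 m.py
```

```text
t 18.6 tcp [617.6 174.6 140.4] open 0.64 gf 64.6 wf [ 0.49  0.26 -2.58]
turn [-0.15 -0.05 -0.  ] shift now-axes [ 3.44  1.58 57.68] target-axes [ 3.48  1.43 57.68]
```

Call:
send_rows(
  motion=[
    [0,0,0,3.5,1.5,0,1],
    [0,0,0,0,0,10,1],
    [0,0,0,0,0,10,1],
    [0,0,0,0,0,10,1],
    [0,0,0,0,0,8,1],
    [0,0,0,0,0,6,1],
    [0,0,0,0,0,4,1],
    [0,0,0,0,0,3,1],
    [0,0,0,0,0,0,1],
    [0,0,0,0,0,0,1],
  ],
)

```text
time_s: 19.6
eef_pos: [0.6295, 0.1811, 0.0921]
eef_rot: [0.07, 0.614, 0.781, 0.089]
wrist_force: [0.1, -0.1, -1.5]
opening: 0.64
grasp_force: 64.6
```

```bash
python3 m.py
```

```text
t 19.6 tcp [629.5 181.1  92.1] open 0.64 gf 64.6 wf [ 0.09 -0.09 -1.48]
turn [-0.04 -0.03  0.  ] shift now-axes [-0.13 -0.49  7.64] target-axes [-0.12 -0.49  7.63]
```

Now ~9.6 mm above the floor. I lower the last part in small steps until contact shows.

Call:
send_rows(
  motion=[
    [0,0,0,0,0,2,1],
    [0,0,0,0,0,0,1],
    [0,0,0,0,0,2,1],
    [0,0,0,0,0,0,1],
    [0,0,0,0,0,2,1],
    [0,0,0,0,0,0,1],
    [0,0,0,0,0,1,1],
    [0,0,0,0,0,0,1],
    [0,0,0,0,0,0,1],
    [0,0,0,0,0,0,1],
  ],
)

```text
time_s: 20.6
eef_pos: [0.6308, 0.1815, 0.085]
eef_rot: [0.069, 0.614, 0.781, 0.089]
wrist_force: [-0.7, 0.4, -0.7]
opening: 0.637
grasp_force: 64.6
```

Call:
send_rows(
  motion=[
    [0,0,0,0,0,0.7,1],
    [0,0,0,0,0,0,1],
    [0,0,0,0,0,0,1],
    [0,0,0,0,0,0,1],
    [0,0,0,0,0,0,1],
    [0,0,0,0,0,0,1],
    [0,0,0,0,0,0,1],
    [0,0,0,0,0,0,1],
    [0,0,0,0,0,0,1],
    [0,0,0,0,0,0,1],
  ],
)

```text
time_s: 21.6
eef_pos: [0.631, 0.1816, 0.0843]
eef_rot: [0.069, 0.614, 0.781, 0.089]
wrist_force: [0.2, -0.7, -1.7]
opening: 0.637
grasp_force: 64.6
```

```bash
python3 m.py
```

```text
t 21.6 tcp [631.  181.6  84.3] open 0.637 gf 64.6 wf [ 0.24 -0.66 -1.67]
turn [-0.07 -0.04  0.  ] shift now-axes [-0.17 -0.23 -0.28] target-axes [-0.17 -0.23 -0.28]
```

Call:
send_rows(
  motion=[
    [0,0,0,0,0,0.7,1],
    [0,0,0,0,0,0,1],
    [0,0,0,0,0,0.5,1],
    [0,0,0,0,0,0,1],
    [0,0,0,0,0,0,1],
    [0,0,0,0,0,0,1],
    [0,0,0,0,0,0,1],
    [0,0,0,0,0,0,1],
    [0,0,0,0,0,0,1],
    [0,0,0,0,0,0,1],
  ],
)

```text
time_s: 22.6
eef_pos: [0.6312, 0.1816, 0.0831]
eef_rot: [0.069, 0.614, 0.781, 0.089]
wrist_force: [-0.4, -0.3, -2.5]
opening: 0.635
grasp_force: 64.6
```

Height over the floor is well under 12 mm (~0.5 mm). I open gently to about 67 mm, then retract along the tool.

Call:
send_rows(
  motion=[
    [0,0,0,0,0,0,-0.2],
    [0,0,0,0,0,0,-0.3],
    [0,0,0,0,0,0,-0.35],
    [0,0,0,0,0,0,-0.4],
    [0,0,0,0,0,0,-0.45],
    [0,0,0,0,0,0,-0.5],
    [0,0,0,0,0,0,-0.55],
    [0,0,0,0,0,0,-0.6],
    [0,0,0,0,0,0,-0.6],
    [0,0,0,0,0,0,-0.6],
  ],
)

```text
time_s: 23.6
eef_pos: [0.6312, 0.1816, 0.0831]
eef_rot: [0.069, 0.614, 0.781, 0.089]
wrist_force: [0.1, -0.4, -0.3]
opening: 0.801
grasp_force: 0.2
```

Call:
send_rows(
  motion=[
    [0,0,0,0,0,-5,-0.6],
    [0,0,0,0,0,-10,-0.6],
    [0,0,0,0,0,-15,-0.6],
    [0,0,0,0,0,-15,-0.6],
    [0,0,0,0,0,-20,-0.6],
    [0,0,0,0,0,-20,-0.6],
    [0,0,0,0,0,-30,-0.6],
    [0,0,0,0,0,-30,-0.6],
    [0,0,0,0,0,0,-0.6],
    [0,0,0,0,0,0,-0.6],
  ],
)

```text
time_s: 24.6
eef_pos: [0.6003, 0.1739, 0.2268]
eef_rot: [0.071, 0.614, 0.781, 0.09]
wrist_force: [-0.0, -0.3, 0.6]
opening: 0.8
grasp_force: 0.0
```

Call:
send_rows(
  motion=[
    [0,0,0,-40,0,-10,-1],
    [0,0,0,-40,0,0,-1],
    [0,0,0,-40,0,0,-1],
    [0,0,0,-40,0,0,-1],
    [0,0,0,-40,0,0,-1],
    [0,0,0,-40,0,0,-1],
    [0,0,0,-40,0,0,-1],
    [0,0,0,-40,0,0,-1],
    [0,0,0,-20,0,0,-1],
    [0,0,0,0,0,0,-1],
  ],
)

```text
time_s: 25.6
eef_pos: [0.6772, -0.1598, 0.2325]
eef_rot: [0.069, 0.616, 0.78, 0.088]
wrist_force: [0.6, -0.0, -0.8]
opening: 1.001
grasp_force: 0.0
```

Run:
```python
from f import *
o,p,r=now();print(o["time_s"],p,o["wrist_force"])
a=[]
for n in("top","scene"):
    c=cam(n);save(c,n+"5.png")
    x=c["color"][150:350,180:420] if n=="top" else c["color"][200:340,280:448]
    a.append(cv2.resize(x[...,::-1],(390,325)))
    P=pts(c);hsv=cv2.cvtColor(c["color"],cv2.COLOR_RGB2HSV)
    e=np.radians(13.6);ex=np.array([np.cos(e),np.sin(e)]);ey=np.array([-ex[1],ex[0]])
    m=((c["z_map"]>0)&(hsv[...,0]<15)&(hsv[...,1]>170)&(hsv[...,2]>120)&(P[...,2]>.04)&(P[...,2]<.13)&(P[...,1]>.08)&(P[...,1]<.26)&(P[...,0]>.4)&(P[...,0]<.7))
    k=P[m];s=k[:,:2]@ex-.592;y=k[:,:2]@ey-.028
    print(n,len(k),np.histogram(s,np.arange(-.14,.08,.01)),np.percentile(y,[2,98]))
cv2.imwrite("pics/pair5.png",np.hstack(a))
```

```text
25.6 [ 0.68 -0.16  0.23] [ 0.63 -0.05 -0.83]
top 191 (array([ 0,  0,  9, 24, 23, 22, 20,  8, 23, 25, 24, 12,  1,  0,  0,  0,  0,
        0,  0,  0,  0,  0]), array([-0.14, -0.13, -0.12, -0.11, -0.1 , -0.09, -0.08, -0.07, -0.06,
       -0.05, -0.04, -0.03, -0.02, -0.01,  0.  ,  0.01,  0.02,  0.03,
        0.04,  0.05,  0.06,  0.07,  0.08])) [0.03 0.04]
scene 147 (array([ 0,  0,  1, 16, 21, 27, 10,  3,  8, 24,  6, 22,  9,  0,  0,  0,  0,
        0,  0,  0,  0,  0]), array([-0.14, -0.13, -0.12, -0.11, -0.1 , -0.09, -0.08, -0.07, -0.06,
       -0.05, -0.04, -0.03, -0.02, -0.01,  0.  ,  0.01,  0.02,  0.03,
        0.04,  0.05,  0.06,  0.07,  0.08])) [0.02 0.04]
```

View pics/pair5.png

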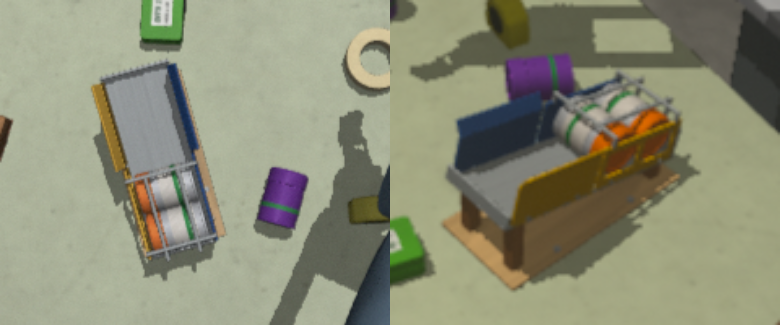

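Both tins lie side by side in the lower lane with their lids to the yellow side (left panel: (165,190) and (170,225)). The fed tin is at about chute x = -0.044, and the robot is clear of everything.

```bash
python3 -c "
from bench import ctrl
print(ctrl.hand_in())"
```

```text
the job is handed in; nothing more can be done
None
```

The job is handed in at about 26 s of the 64 s allowed: the tin was laid down, taken again from above, set in the mouth and rolled down to rest against the stored tin, with its lid to the yellow side, and no verdict was returned.

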